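# Swap the wrong packer for the one that fills the gap

### The arm

A 7-joint arm with a two-finger parallel gripper is mounted at the origin on the work surface. World frame = base frame: x ahead of the robot, y to its left, z up, the work surface at z = 0. Lengths are in m, angles in rad, forces in N, time in s.
With the tool pointing down it reaches from about 0.425 to 1.025 m from the base axis. Payload 9.4 kg.
Tool frame: the origin (TCP) lies between the finger pads; the fingertips stand 8 mm ahead of it and the grasp point (between the pads) lies 11 mm behind it; z points along the fingers, y is the direction in which the jaws open and shut (so a half turn about z gives the same grasp; the last joint's range is limited). The gripper opens to 93 mm and grips with 3 to 60 N. Pads are 15 mm wide; open, the fingers measure 128 mm over their backs; the gripper's body (75 mm by 188 mm) begins 65 mm behind the grasp point.
Start: joints at [-1.345, 0.599, -0.003, 1.599, 0.002, 0.943, -0.08], TCP at [0.216, 0.692, 0.192] pointing down, gripper open.
Joint ranges: [-2.57, 2.57], [-0.35, 1.97], [-1.29, 1.29], [0.11, 2.56], [-1.05, 4.19], [0.11, 1.86], [-2.63, 2.63]. Speed limits (rad/s): [2.22, 2.22, 3.01, 3.01, 3.14, 3.14, 3.14].

### API

Orientations are given as a rotation vector (axis times angle).
In Python, from plant import * gives the robot as it stands. Calls block until the motion is done:
- goto(position, orientation): joint-space move of the TCP to a pose.
- move_l(position, rotation=None, rate=0.15): straight line of the TCP; rotation=None keeps the orientation; rate is the mean speed in m/s.
- goto_joints(angles): joint-space move.
- command_gripper(opening, grip_force=None): finger opening in m; grip_force is the grip in N (None keeps the last); returns when the fingers have stopped.
- wait(seconds).
- inverse_kinematics(position, orientation): joint angles nearest the present ones, or None.
- grab_frame(name): name is "scene" or "top"; returns a dict with "color" (384x512x3 uint8, red, green, blue), "fx", "fy", "cx", "cy" (pixels), "rvec" (rotation vector, rad) and "tvec" (3), from world to camera coordinates, as OpenCV has them. Camera axes: x right, y down, z forward; pixel columns grow to the right and rows downward; lengths in m; the calibration is good to about 2 mm. A picture is of the moment at which its call begins. There is no depth.
A pose or a line that the arm cannot do raises MotionError and nothing moves.
- sign_off(): hands the job in, once; it reports no verdict.
Readings, each from a call of its own:
- get_clock(): time.
- get_joints(): joint angles.
- get_qvel(): joint speeds.
- get_effort(): joint torques, N m.
- get_tool_pos(): TCP position.
- get_tool_rot(): TCP orientation.
- get_ft_force(): force on the tool from outside, world axes, zero at the start.
- get_ft_torque(): the same for the moment, N m.
- get_gripper_width(): finger opening in m.
Only numpy, scipy, OpenCV 4.12 (cv2) and the standard library are available. Lean on these libraries where they do the work, as an engineer would, in place of code of your own. Each camera call takes 0.05 s, during which the arm holds its last target.

### The job

The packer lying between the carved panel and its bench stop is too short: lay it back in the empty, cork-lined place of the sloping rack, lying flat up the slope with its low end at the ledge. Then take from the rack the one packer that just fills the gap and lay it flat on the bench between panel and stop, squarely across the gap and near the middle of the stop's face. Leave the other packers in their places and do not disturb anything else on the bench.

Things in the scene. Friction and masses are not known exactly. Their poses are not given: they have to be found in the camera images.
- panel: Carved panel with a rosette, 190 (x) x 130 mm (y), 24 mm thick (rosette 33), screwed to the bench. Its origin is on the bench top in the gap, 45 mm outside the panel's edge; x along that edge, y towards the panel, which covers y 45 to 175, x -95 to 95 mm. The gap to fill runs from y = 45 mm down to the near face of the stop centred at (0, -68) mm.
- stop_64: Fixed wooden bench stop, 90 (x) x 64 (y) x 30 mm high, square to the panel. Origin under its centre. One of the three stops stands at (0, -68) mm in the panel's frame and sets the gap; the other two are spares behind the panel (x about +150 mm). If this one stands there the gap is 81 mm wide.
- stop_40: Fixed wooden bench stop, 90 (x) x 40 (y) x 30 mm high, square to the panel. Origin under its centre. One of the three stops stands at (0, -68) mm in the panel's frame and sets the gap; the other two are spares behind the panel (x about +150 mm). If this one stands there the gap is 93 mm wide.
- stop_16: Fixed wooden bench stop, 90 (x) x 16 (y) x 30 mm high, square to the panel. Origin under its centre. One of the three stops stands at (0, -68) mm in the panel's frame and sets the gap; the other two are spares behind the panel (x about +150 mm). If this one stands there the gap is 105 mm wide.
- rack: Fixed wooden rack, 280 (y) x 130 mm (x), 22 mm high at its low front, 90 at the back; top slopes 30 deg, rising along +x. Four places up the slope at y = -90, -30, 30, 90 mm; a 12 mm high ledge along the low edge, 12 mm dividers between places only in the lowest 18 mm, 12 mm cheeks at y = +-130. Origin on the bench under the middle; slope meets ledge at x = -60, z = 22 mm.
- packer_64: Plain wooden packer 64 mm long (its x) x 22 mm wide (y) x 26 mm high (z), loose, 45 g. Origin on its underside at the middle of one end; x runs along its length from there. Starts lying loosely and crookedly flat on the bench in the gap; it is too short for any gap.
- packer_64_mid (a point): Centre of the 64 mm packer's volume (32 mm along x, 13 mm above the underside).
- packer_76: Plain wooden packer 76 mm long (its x) x 22 mm wide (y) x 26 mm high (z), loose, 53 g. Origin on its underside at the middle of one end; x runs along its length from there. Starts in one of the rack's places, its low end against the ledge.
- packer_76_mid (a point): Centre of the 76 mm packer's volume (38 mm along x, 13 mm above the underside).
- packer_88: Plain wooden packer 88 mm long (its x) x 22 mm wide (y) x 26 mm high (z), loose, 62 g. Origin on its underside at the middle of one end; x runs along its length from there. Starts in one of the rack's places, its low end against the ledge.
- packer_88_mid (a point): Centre of the 88 mm packer's volume (44 mm along x, 13 mm above the underside).
- packer_100: Plain wooden packer 100 mm long (its x) x 22 mm wide (y) x 26 mm high (z), loose, 70 g. Origin on its underside at the middle of one end; x runs along its length from there. Starts in one of the rack's places, its low end against the ledge.
- packer_100_mid (a point): Centre of the 100 mm packer's volume (50 mm along x, 13 mm above the underside).
- free_place: The rack's empty place, marked by a thin cork liner (flat, 34 mm wide, 118 mm long) on the slope. Origin on the slope's surface where it meets the ledge, in the middle of the place; x up the slope, y across it, z out of the slope (30 degrees from vertical).
- glue_bottle: White glue bottle, 60 mm across, 170 mm tall, standing at the robot's side of the panel. Origin under its centre. Loose bystander.
- gouge: Carving gouge lying on the bench in front of the gap, 170 mm long along its own y, 22 mm high. Origin under its middle. Loose bystander.
- wide_gouge: Carving gouge lying in front of the rack's low edge, 200 mm long along its own y, 22 mm high. Origin under its middle. Loose bystander.
- mallet: Wooden mallet lying behind the rack, 290 mm long along its own y (head 62 x 100 x 70 mm high centred at y +70 mm, handle towards -y). Origin on the bench plane. Loose bystander.
- wax_tin: Metal tin 58 mm across, 40 mm tall, beside the rack. Origin under its centre. Loose bystander.
- sanding_block: Cork block 30 x 65 x 28 mm lying on the panel. Origin under its centre. Loose bystander.
- try_square: Try square lying at the right end of the bench, stock 24 x 110 x 18 mm, blade about 150 mm. Origin under the stock's centre. Loose bystander.
Not all that is in view belongs to the job. Leave any green or red look-alike of the stop_16 alone.

How it is judged:
By the outcome, as a careful person would: the job done as asked, in the order asked, and still so for the second after the job is handed in, with the robot touching nothing.
It also fails if it takes over 72 s, if anything falls off the work surface, if the arm or the gripper's body presses on something with over 40 N, if the wrist force passes 120 N, or if a joint passes its speed limit or range.

## Working session

There is one attempt and no reset: what is moved stays moved. The work goes in short steps, each a Python script; the robot and the scene stay as the last script left them, time stands still between calls to the robot, and variables do not carry over. Pictures are saved under pics/ and viewed, and the job is handed in when it is done.

```bash
mkdir -p pics
python3 - <<'E'
from plant import *
import cv2
for n in("scene","top"):
    f=grab_frame(n); cv2.imwrite(f"pics/{n}0.png",cv2.resize(f["color"][:,:,::-1],(800,600),interpolation=cv2.INTER_CUBIC)); cv2.imwrite(f"{n}0_raw.png",f["color"][:,:,::-1])
    print({k:v for k,v in f.items() if k!="color"})
print(get_clock(),get_tool_pos(),get_tool_rot())
E
```

```text
{'fx': 408.9352080286955, 'fy': 408.9352080286955, 'cx': 251.83124994200946, 'cy': 192.45568021561553, 'rvec': array([ 1.39241193,  1.87426426, -1.02796465]), 'tvec': array([ 0.24517903, -0.25761908,  1.71051232])}
{'fx': 384.06514508136723, 'fy': 384.06514508136723, 'cx': 256.1065724494439, 'cy': 198.9740956087825, 'rvec': array([ 2.18535641, -2.16967897,  0.0695306 ]), 'tvec': array([-0.08272105,  0.59791677,  1.15988981])}
0.1 [0.21609192 0.69156056 0.19167675] [-4.73804663e-01 -3.10559451e+00  2.13272026e-03]
```

View pics/scene0.png

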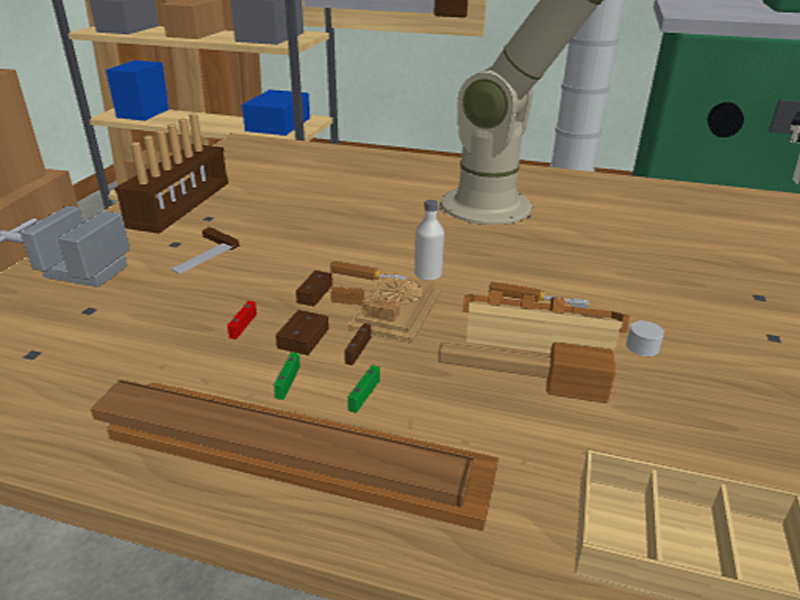

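View pics/top0.png

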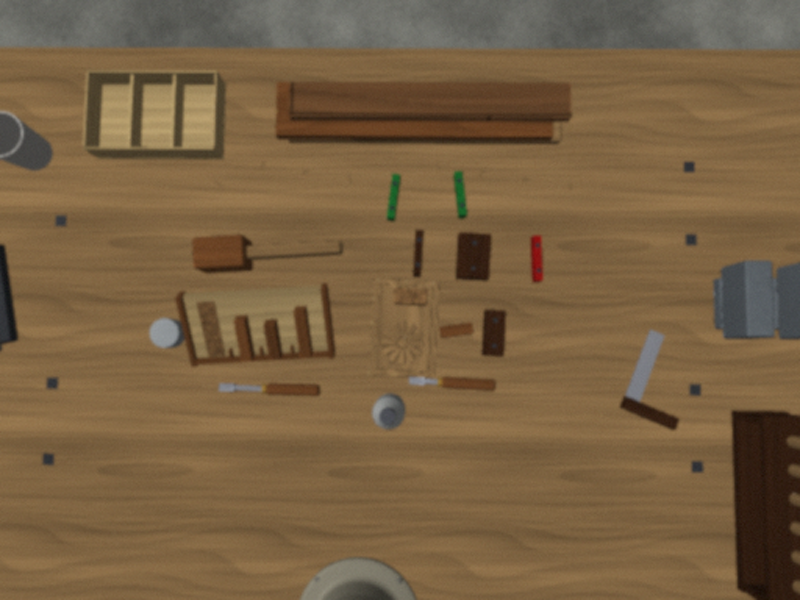

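Run:
```python
import cv2
im=cv2.imread("top0_raw.png")
a=im[170:260,105:220]; cv2.imwrite("pics/rack0.png",cv2.resize(a,None,fx=6.5,fy=6.5,interpolation=cv2.INTER_CUBIC))
a=im[140:260,225:350]; cv2.imwrite("pics/gap0.png",cv2.resize(a,None,fx=5,fy=5,interpolation=cv2.INTER_CUBIC))
```

```text
(no output)
```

View pics/rack0.png

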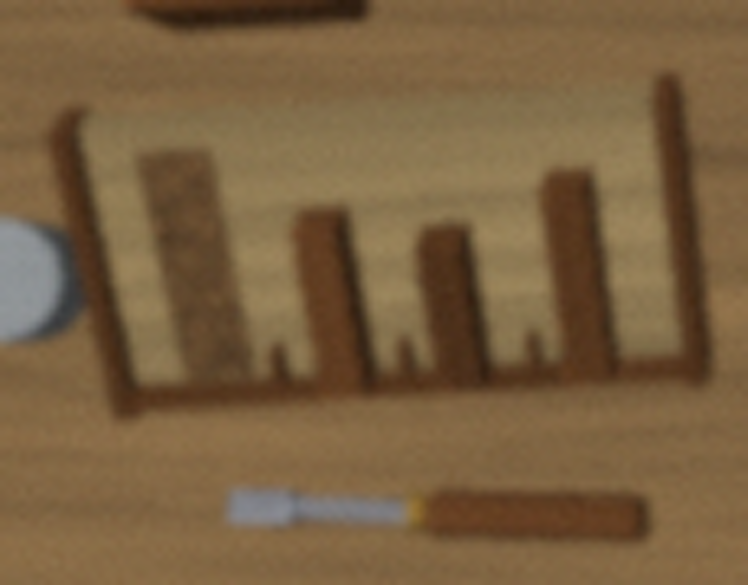

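View pics/gap0.png

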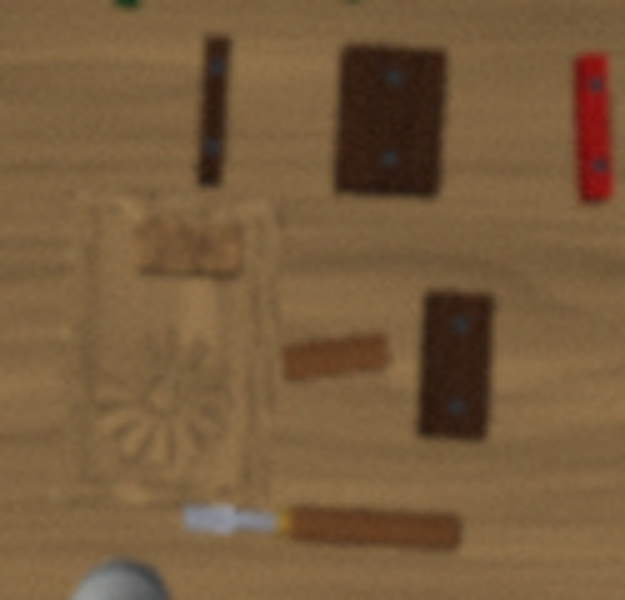

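```bash
cat > h.py <<'E'
import numpy as np, cv2
from scipy.optimize import least_squares
from scipy.spatial.transform import Rotation as R
TOP=dict(fx=384.06514508136723,cx=256.1065724494439,cy=198.9740956087825,rvec=np.array([2.18535641,-2.16967897,0.0695306]),tvec=np.array([-0.08272105,0.59791677,1.15988981]))
SC=dict(fx=408.9352080286955,cx=251.83124994200946,cy=192.45568021561553,rvec=np.array([1.39241193,1.87426426,-1.02796465]),tvec=np.array([0.24517903,-0.25761908,1.71051232]))
def K(c): return np.array([[c['fx'],0,c['cx']],[0,c['fx'],c['cy']],[0,0,1.]])
def proj(c,P): return cv2.projectPoints(np.asarray(P,float).reshape(-1,3),c['rvec'],c['tvec'],K(c),None)[0].reshape(-1,2)
def ray(c,uv,z):
    Rm=cv2.Rodrigues(c['rvec'])[0]; o=-Rm.T@c['tvec']; d=Rm.T@np.linalg.solve(K(c),[uv[0],uv[1],1]); return o+d*(z-o[2])/d[2]
def T(x,y,yaw,P): 
    P=np.asarray(P,float).reshape(-1,3); return R.from_euler('z',yaw).apply(P)+[x,y,0]
def crop(uv,ox,oy,s): return (np.asarray(uv,float)+.5)/s-.5+[ox,oy]
s30,c30=.5,np.sqrt(3)/2
def slope(place,x,y,z): # rack frame point from slope coords
    return np.array([-.060+x*c30-z*s30, place+y, .022+x*s30+z*c30])
def boxtop(L,place,y=0): return [slope(place,a,y+b,.026) for a,b in((0,-.011),(0,.011),(L,.011),(L,-.011))]
E
cat > fit.py <<'E'
from h import *
g=lambda uv:crop(uv,105,170,6.5)
# rack far-end corners of packer tops and cork
obs=[(slope(.03,.088,.011,.026),(297,212)),(slope(.03,.088,-.011,.026),(345,208)),
(slope(-.03,.076,.011,.026),(421,229)),(slope(-.03,.076,-.011,.026),(466,226)),
(slope(-.09,.100,.011,.026),(544,174)),(slope(-.09,.100,-.011,.026),(591,171)),
(slope(.03,0,.011,.026),(317,390)),(slope(-.03,0,.011,.026),(440,382)),(slope(-.09,0,.011,.026),(565,377)),
(slope(.03,0,-.011,.026),(362,388)),(slope(-.03,0,-.011,.026),(482,380)),(slope(-.09,0,-.011,.026),(610,375)),
(slope(.09,.118,.017,0),(140,157)),(slope(.09,.118,-.017,0),(210,150))]
P=np.array([o[0] for o in obs]);U=np.array([g(o[1]) for o in obs])
r=least_squares(lambda p:(proj(TOP,T(*p,P))-U).ravel(),[.6,.2,0],loss='soft_l1',f_scale=.5)
print('rack',r.x,np.degrees(r.x[2]));print(np.round(proj(TOP,T(*r.x,P))-U,2))
rk=r.x
k=lambda uv:crop(uv,225,140,5)
# stop 40 top z .03 ; corners
SP=np.array([[.045,.02,.03],[.045,-.02,.03],[-.045,-.02,.03],[-.045,.02,.03]]);SU=np.array([k(u) for u in((425,292),(492,294),(486,440),(418,436))])
r=least_squares(lambda p:(proj(TOP,T(*p,SP))-SU).ravel(),[.5,-.1,0]);print('stop',r.x,np.degrees(r.x[2]));print(np.round(proj(TOP,T(*r.x,SP))-SU,2));st=r.x
PP=np.array([[.032,.011,.026],[.032,-.011,.026],[-.032,-.011,.026],[-.032,.011,.026]]);PU=np.array([k(u) for u in((384,334),(389,366),(289,381),(283,348))])
r=least_squares(lambda p:(proj(TOP,T(*p,PP))-PU).ravel(),[.5,0,-1.6]);print('p64',r.x,np.degrees(r.x[2]));print(np.round(proj(TOP,T(*r.x,PP))-PU,2));p64=r.x
np.savez('fit.npz',rk=rk,st=st,p64=p64)
# overlay
def draw(c,img,P,col,s,ox,oy):
    q=((proj(c,P)-[ox,oy]+.5)*s-.5); cv2.polylines(img,[np.round(q*8).astype(int)],True,col,1,cv2.LINE_AA,3)
shapes=[(T(*rk,boxtop(L,p)),(0,255,255)) for L,p in((.088,.03),(.076,-.03),(.1,-.09))]
shapes+=[(T(*rk,[slope(.09,a,b,0) for a,b in((0,-.017),(0,.017),(.118,.017),(.118,-.017))]),(0,255,0))]
shapes+=[(T(*st,SP),(255,255,0)),(T(*p64,PP),(0,255,255))]
pf=lambda P:T(*st,np.array(P)+[0,.068,0])
shapes+=[(pf([[.095,.045,.024],[.095,.175,.024],[-.095,.175,.024],[-.095,.045,.024]]),(255,0,255))]
shapes+=[(T(*rk,[slope(0,0,-.124,0),slope(0,0,.124,0),slope(0,.144,.124,0),slope(0,.144,-.124,0)]),(255,0,0))]
for c,f,ox,oy,w,h,s in((TOP,'top0_raw.png',105,140,235,120,3.4),(SC,'scene0_raw.png',180,165,245,100,3.2)):
    im=cv2.imread(f)[oy:oy+h,ox:ox+w]; im=cv2.resize(im,None,fx=s,fy=s,interpolation=cv2.INTER_CUBIC)
    for P,col in shapes: draw(c,im,P,col,s,ox,oy)
    cv2.imwrite('pics/ov_'+f.replace('_raw',''),im)
E
python3 fit.py
```

```text
rack [0.57857926 0.19525374 0.06538753] 3.746429607005608
[[-2.61  0.98]
 [-2.46  1.15]
 [-0.5   0.84]
 [ 0.08  0.86]
 [-0.04  0.7 ]
 [ 0.3   0.71]
 [-0.48 -0.24]
 [ 0.46 -0.17]
 [ 1.12 -0.55]
 [-0.12 -0.36]
 [ 1.29 -0.28]
 [ 1.49 -0.67]
 [-0.56 -2.3 ]
 [ 0.2  -1.9 ]]
stop [ 0.55737092 -0.26004128 -0.04700177] -2.693003043785925
[[ 0.13 -0.42]
 [-0.16 -0.11]
 [-0.19  0.22]
 [ 0.22  0.3 ]]
p64 [ 0.56193467 -0.18800449 -1.41839872] -81.26826053827216
[[ 0.26 -0.42]
 [ 0.36  0.29]
 [-0.37  0.32]
 [-0.25 -0.2 ]]
```

```bash
ls pics
```

```text
gap0.png
ov_scene0.png
ov_top0.png
rack0.png
scene0.png
top0.png
```

View pics/ov_top0.png

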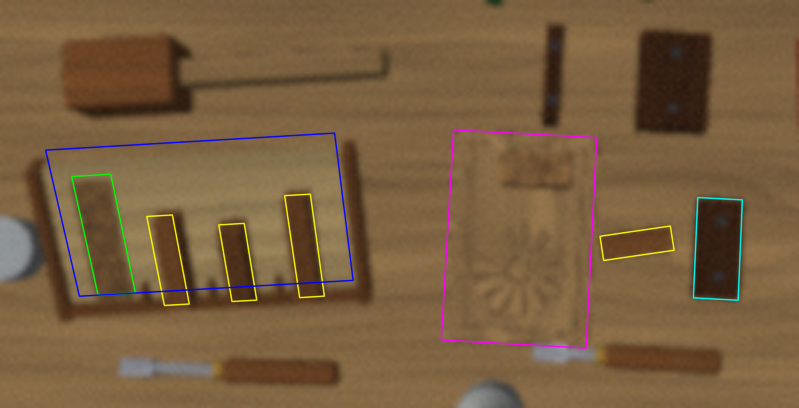

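View pics/ov_scene0.png

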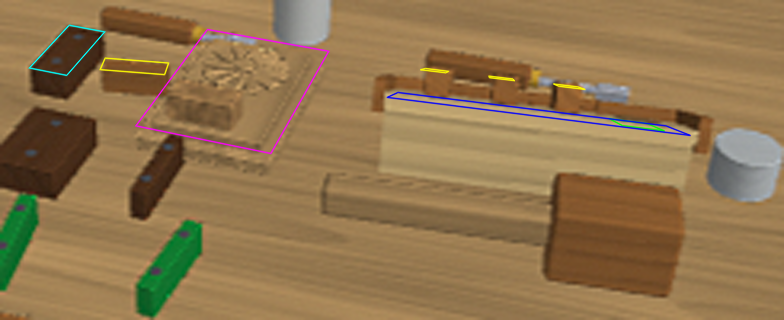

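```bash
cat > fit2.py <<'E'
from h import *
g=lambda uv:crop(uv,105,170,6.5)
def top(L,pl,y,yaw):
    c,s=np.cos(yaw),np.sin(yaw)
    # corners far-left(+y), far-right, near-right, near-left ; rotate about near end centre, keep low corner at x=0
    q=[(L,.011),(L,-.011),(0,-.011),(0,.011)]; q=[(c*a-s*b,s*a+c*b) for a,b in q]; m=min(a for a,b in q)
    return [slope(pl,a-m,y+b,.026) for a,b in q]
PK=[(.088,.03,[(297,212),(345,208),(362,388),(317,390)]),(.076,-.03,[(421,229),(466,226),(482,380),(440,382)]),(.1,-.09,[(544,174),(591,171),(610,375),(565,377)])]
CK=[slope(.09,a,b,0) for a,b in((.118,.017),(.118,-.017))];CU=g([(140,157),(210,150)])
LK=[slope(.09,a,b,0) for a,b in((.118,.017),(.118,-.017),(.003,-.017),(.003,.017))]
U=np.array([g(p[2]) for p in PK])
def res(p):
    r=[(proj(TOP,T(*p[:3],CK))-CU).ravel()]
    for i,(L,pl,_) in enumerate(PK): r.append((proj(TOP,T(*p[:3],top(L,pl,p[3+2*i],p[4+2*i])))-U[i]).ravel())
    return np.concatenate(r+[np.array(p[3:])*5])
if __name__=="__main__":
    r=least_squares(res,[.578,.195,.06]+[0]*6,x_scale=[.1,.1,.1]+[.01,.1]*3)
    p=r.x;print(np.round(p,4),np.degrees(p[[2,4,6,8]]));print(np.round(res(p)[:32].reshape(-1,2),2))
    np.save('rk.npy',p)
    S=[(T(*p[:3],top(L,pl,p[3+2*i],p[4+2*i])),(0,255,255)) for i,(L,pl,_) in enumerate(PK)]
    S+=[(T(*p[:3],LK),(0,255,0)),(T(*p[:3],[slope(0,0,-.124,0),slope(0,0,.124,0),slope(0,.144,.124,0),slope(0,.144,-.124,0)]),(255,0,0))]
    S+=[(T(*p[:3],[(-.065,-.14,0),(.065,-.14,0),(.065,.14,0),(-.065,.14,0)]),(255,0,255))]
    S+=[(T(*p[:3],[slope(y,.018,-.006,.0),slope(y,.018,.006,.0),slope(y,0,.006,.0),slope(y,0,-.006,.0)]),(255,255,0)) for y in(-.06,0,.06)]
    for c,f,ox,oy,w,h,s in((TOP,'top0_raw.png',100,165,120,85,6.6),(SC,'scene0_raw.png',290,175,140,70,5.7)):
        im=cv2.imread(f)[oy:oy+h,ox:ox+w]; im=cv2.resize(im,None,fx=s,fy=s,interpolation=cv2.INTER_CUBIC)
        for P,col in S:
            q=((proj(c,P)-[ox,oy]+.5)*s-.5); cv2.polylines(im,[np.round(q*8).astype(int)],True,col,1,cv2.LINE_AA,3)
        cv2.imwrite('pics/ov2_'+f.replace('_raw',''),im)
E
python3 fit2.py
```

```text
[ 0.5776  0.194   0.0901  0.0018 -0.094   0.0055 -0.0643  0.0066 -0.0525] [ 5.16125727 -5.38337968 -3.68601275 -3.01036311]
[[-0.46 -1.05]
 [ 0.29 -0.93]
 [-0.08  0.96]
 [ 0.17  1.59]
 [ 0.29  0.13]
 [-0.17 -0.16]
 [-0.29  0.64]
 [ 0.34  0.91]
 [ 0.46 -0.18]
 [-0.42 -0.29]
 [-0.3   0.09]
 [ 0.09  0.29]
 [ 0.24 -1.03]
 [-0.16 -1.06]
 [ 0.01 -0.47]
 [ 0.03 -0.32]]
```

View pics/ov2_top0.png

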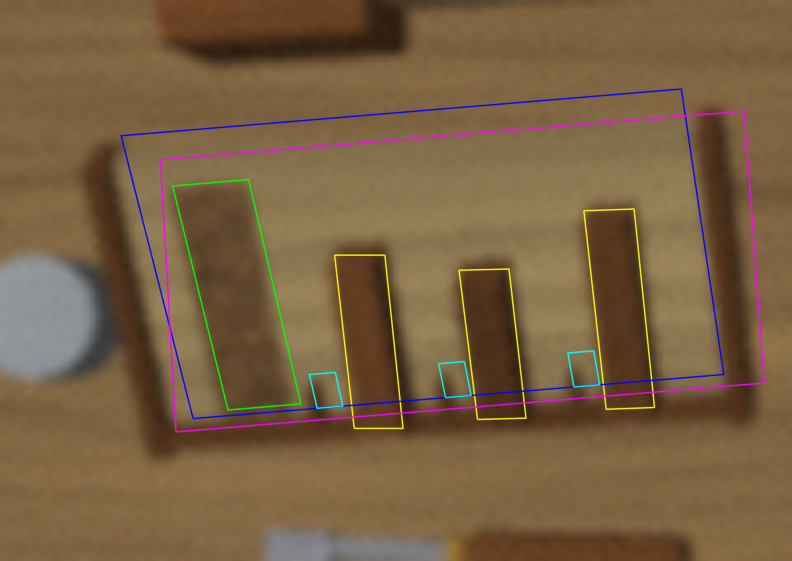

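View pics/ov2_scene0.png

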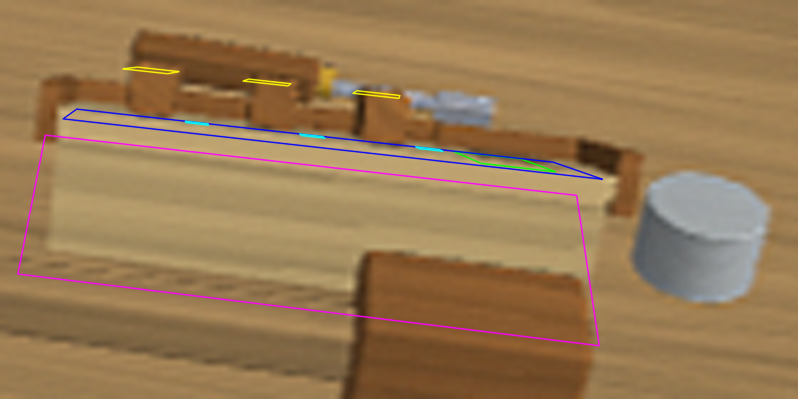

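```bash
cat > fit3.py <<'E'
from h import *
g=lambda uv:crop(uv,105,170,6.5)
obs=[(slope(.09,.118,.017,0),(140,157)),(slope(.09,.118,-.017,0),(210,150)),(slope(.09,0,.017,0),(185,383)),(slope(.09,0,-.017,0),(250,378))]
obs+=[(slope(.06,.018,0,.006),(278,342)),(slope(0,.018,0,.006),(402,337)),(slope(-.06,.018,0,.006),(532,331))]
far=[(.088,.03,(321,210)),(.076,-.03,(444,227)),(.1,-.09,(568,172))]
back=[(.124,(85,115)),(-.124,(655,88))]
P=np.array([o[0] for o in obs]);U=g([o[1] for o in obs])
FP=np.array([slope(p,L,0,.026) for L,p,_ in far]);FU=g([o[2] for o in far])
BP=np.array([[.058,y,.090] for y,_ in back]);BU=g([b[1] for b in back])
res=lambda p:np.concatenate([(proj(TOP,T(*p,P))-U).ravel(),(proj(TOP,T(*p,FP))-FU)[:,1],(proj(TOP,T(*p,BP))-BU)[:,1]])
r=least_squares(res,[.578,.195,.06],loss='soft_l1',f_scale=.5);p=r.x
print(p,np.degrees(p[2]));a=res(p);print(np.round(a[:14].reshape(-1,2),2),np.round(a[14:],2))
print('packer lateral px err',proj(TOP,T(*p,FP))[:,0]-FU[:,0])
np.save('rk.npy',p)
S=[(T(*p,boxtop(L,pl)),(0,255,255)) for L,pl,_ in far]
S+=[(T(*p,[slope(.09,a,b,0) for a,b in((.118,.017),(.118,-.017),(0,-.017),(0,.017))]),(0,255,0)),(T(*p,[slope(0,0,-.124,0),slope(0,0,.124,0),slope(0,.136,.124,0),slope(0,.136,-.124,0)]),(255,0,0))]
S+=[(T(*p,[(-.072,-.14,0),(.058,-.14,0),(.058,.14,0),(-.072,.14,0)]),(255,0,255))]
S+=[(T(*p,[slope(y,.018,-.006,.012),slope(y,.018,.006,.012),slope(y,0,.006,.012),slope(y,0,-.006,.012)]),(255,255,0)) for y in(-.06,0,.06)]
for c,f,ox,oy,w,h,s in((TOP,'top0_raw.png',100,165,120,85,6.6),(SC,'scene0_raw.png',290,175,140,70,5.7)):
    im=cv2.imread(f)[oy:oy+h,ox:ox+w]; im=cv2.resize(im,None,fx=s,fy=s,interpolation=cv2.INTER_CUBIC)
    for Q,col in S:
        q=((proj(c,Q)-[ox,oy]+.5)*s-.5); cv2.polylines(im,[np.round(q*8).astype(int)],True,col,1,cv2.LINE_AA,3)
    cv2.imwrite('pics/ov3_'+f.replace('_raw',''),im)
E
python3 fit3.py
```

```text
[0.57449619 0.19570843 0.07007142] 4.01479678379419
[[-0.82 -0.74]
 [-0.06 -0.4 ]
 [ 0.21 -0.7 ]
 [ 1.24 -0.62]
 [-0.38  0.49]
 [ 0.24  0.02]
 [-0.06 -0.3 ]] [ 2.51  2.27  2.04  0.42 -0.81]
packer lateral px err [-2.73059677 -0.46870508 -0.16204335]
```

View pics/ov3_top0.png

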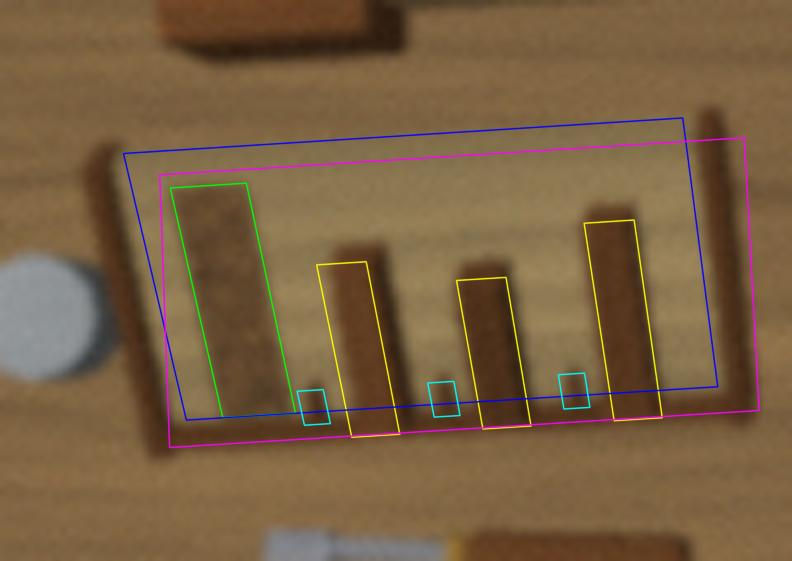

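View pics/ov3_scene0.png

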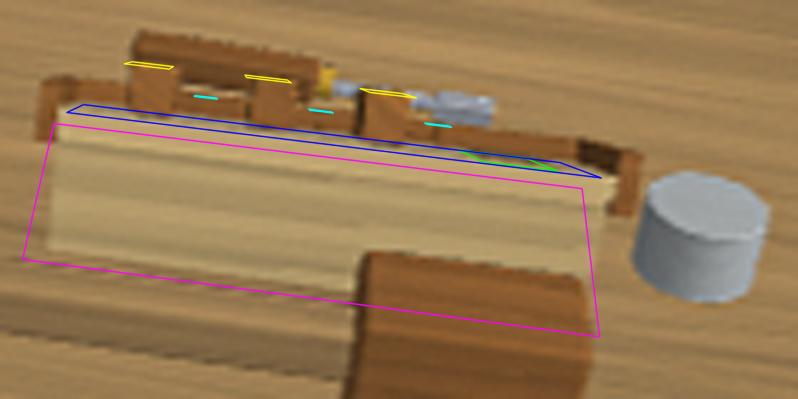

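```bash
sed -i 's/slope(p,L,0,.026) for L,p,_ in far/slope(p,L+.006,0,.026) for L,p,_ in far/; s/for y,_ in back\]/for y,_ in back]/; s/.124/.128/g; s/boxtop(L,pl)/[q+np.array([.006*c30,0,.006*s30]) for q in boxtop(L,pl)]/' fit3.py
sed -i "s/(.072,-.14,0)/&/; s/(-.072,-.14,0),(.058,-.14,0),(.058,.14,0),(-.072,.14,0)/(-.072,-.14,0),(.065,-.14,0),(.065,.14,0),(-.072,.14,0)/" fit3.py
python3 fit3.py
```

```text
[0.5741399  0.19560227 0.06629568] 3.7984626847632903
[[-0.74 -0.76]
 [ 0.02 -0.37]
 [ 0.17 -0.71]
 [ 1.19 -0.59]
 [-0.41  0.54]
 [ 0.21  0.14]
 [-0.08 -0.1 ]] [ 0.75  0.6   0.41  0.46 -0.61]
packer lateral px err [-3.05583516 -0.75302978 -0.37224139]
```

View pics/ov3_top0.png

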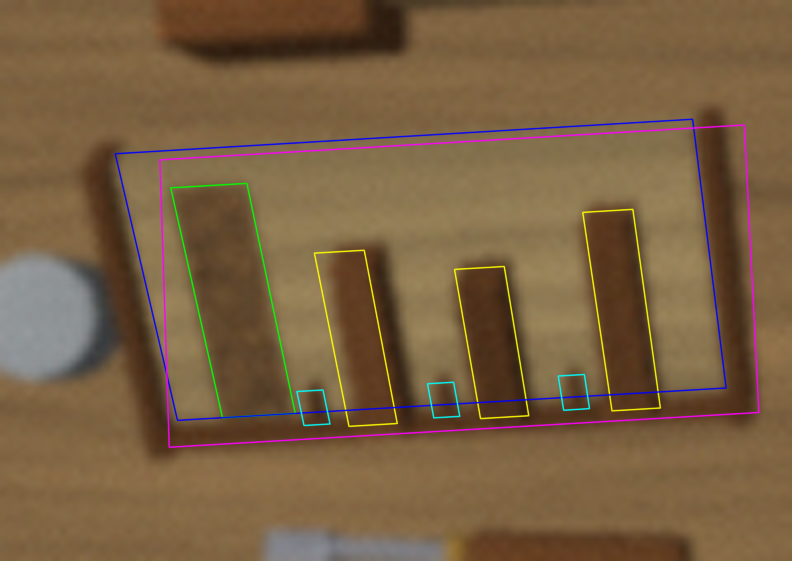

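View pics/ov3_scene0.png

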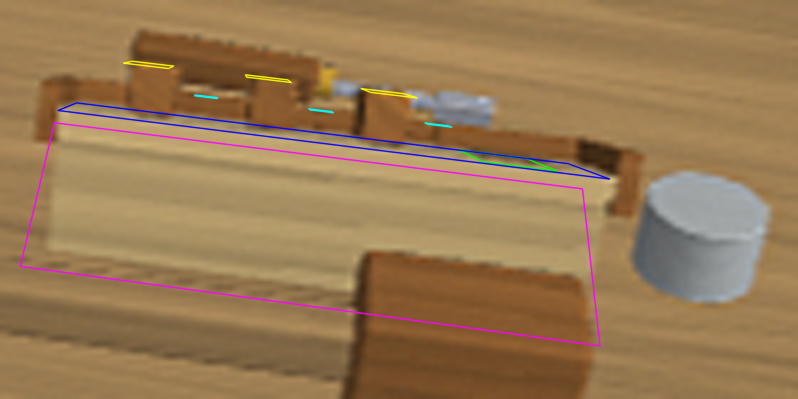

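```bash
cat > geo.py <<'E'
from h import *
rk=np.array([.5742,.1956,.062]); st=np.array([.5574,-.2600,-.0470]); p64=np.array([.5619,-.1880,np.radians(-81.3)])
Rz=lambda a:R.from_euler('z',a)
def orient(xdir,zdir):
    z=np.array(zdir)/np.linalg.norm(zdir); x=np.array(xdir,float); x-=z*(x@z); x/=np.linalg.norm(x); return R.from_matrix(np.c_[x,np.cross(z,x),z]).as_rotvec()
def bench_rot(yaw,sg=1): return orient(sg*np.array([np.cos(yaw),np.sin(yaw),0]),[0,0,-1])
def rack_pt(place,x,y,z): return T(*rk,slope(place,x,y,z))[0]
nrm=Rz(rk[2]).apply([-s30,0,c30]); up=Rz(rk[2]).apply([c30,0,s30])
def rack_rot(yaw=0,sg=1):
    x=R.from_rotvec(nrm*yaw).apply(up)*sg; return orient(x,-nrm)
def panel_pt(x,y,z): return T(*st,[x,y+.068,z])[0]
pyaw=st[2]+np.pi/2
E
python3 - <<'E'
from plant import *; from geo import *
print(get_joints())
for sg in(1,-1):
    print(sg)
    for n,p,o in(('p64',[*p64[:2],.011],bench_rot(p64[2]+np.pi,sg)),('gap',panel_pt(0,-.0015,.011),bench_rot(pyaw,sg)),('gaphi',panel_pt(0,-.0015,.25),bench_rot(pyaw,sg)),
      ('cork',rack_pt(.09,.038,0,.011),rack_rot(0,sg)),('corkhi',rack_pt(.09,.038,0,.15),rack_rot(0,sg)),('p88',rack_pt(.03,.050,-.005,.011),rack_rot(-.09,sg))):
        j=inverse_kinematics(p,o); print(n,np.round(p,3),None if j is None else np.round(j,2))
E
```

```text
[-1.34469013  0.60001135 -0.00251062  1.60003439  0.00179665  0.94290785
 -0.07981815]
1
p64 [ 0.562 -0.188  0.011] [ 0.18  0.69  0.07  2.04 -0.12  0.41  0.5 ]
gap [ 0.561 -0.194  0.011] [ 0.16  0.7   0.11  2.04 -0.18  0.41  0.36]
gaphi [ 0.561 -0.194  0.25 ] [-0.32  0.48  0.83  1.88 -0.43  0.97  0.66]
cork [0.536 0.283 0.051] [-0.65  0.63 -0.19  2.36  2.08  0.52  1.95]
corkhi [0.467 0.279 0.171] [-1.3   0.38  0.54  2.43  1.58  0.16  2.39]
p88 [0.55  0.219 0.057] [-0.39  0.63 -0.37  2.41  2.13  0.59  1.95]
-1
p64 [ 0.562 -0.188  0.011] [-0.22  0.83  0.73  2.07 -0.98  0.63 -1.8 ]
gap [ 0.561 -0.194  0.011] [-0.21  0.83  0.73  2.07 -0.98  0.63 -1.99]
gaphi [ 0.561 -0.194  0.25 ] [-0.45  0.6   1.12  1.89 -0.62  1.06 -2.27]
cork [0.536 0.283 0.051] [-0.07  0.89 -1.1   2.33  1.78  1.13 -0.78]
corkhi [0.467 0.279 0.171] [-1.35  0.39  0.62  2.43  1.63  0.12 -0.79]
p88 [0.55  0.219 0.057] [ 0.06  0.86 -1.1   2.38  1.84  1.07 -0.82]
```

Run:
```python
from plant import *; from geo import *
o=bench_rot(p64[2]+np.pi)
p=get_tool_pos(); move_l([p[0],p[1],.26],rate=.3)
goto([p64[0],p64[1],.20],o)
print(get_clock(),np.round(get_joints(),2),get_tool_pos())
command_gripper(.044,20)
move_l([p64[0],p64[1],.045],rate=.2)
for n in("scene","top"):
    f=grab_frame(n)["color"][:,:,::-1]
    a=f[150:240,180:290] if n=="scene" else f[140:270,225:360]
    cv2.imwrite(f"pics/{n}1.png",cv2.resize(a,None,fx=4.5,fy=4.5,interpolation=cv2.INTER_CUBIC))
print(get_clock(),get_tool_pos(),get_ft_force())
```

```text
3.7833 [-0.36  0.58  0.92  1.94 -0.59  0.91  1.01] [ 0.56225767 -0.18723912  0.19989521]
5.7417 [ 0.5626038  -0.18831888  0.04618968] [-0.4911969  -1.11405666 -0.04024577]
```

View pics/scene1.png

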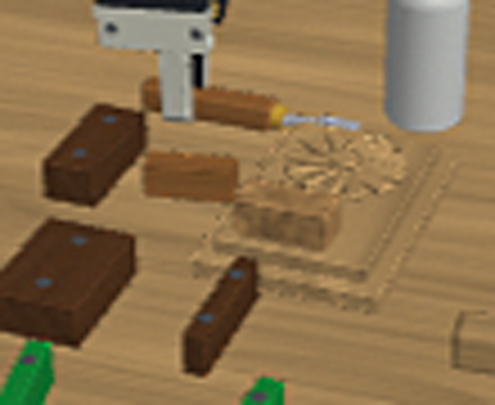

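View pics/top1.png

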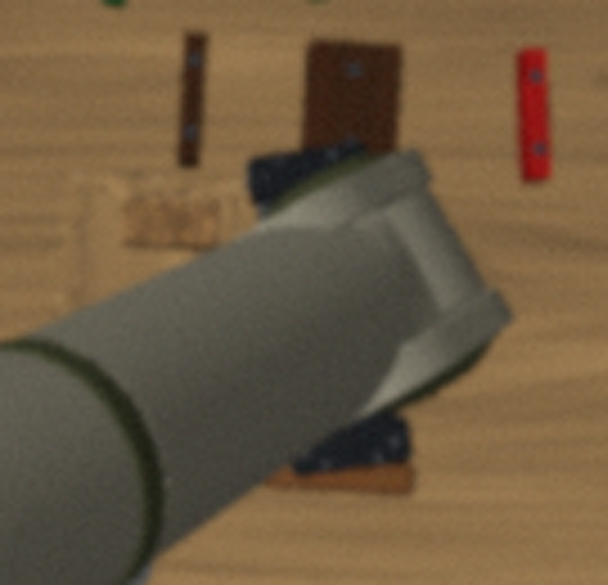

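Run:
```python
from plant import *; from geo import *
move_l([p64[0],p64[1],.0115],rate=.06)
print(get_tool_pos(),get_ft_force())
command_gripper(.015,20)
print('w',get_gripper_width(),get_ft_force())
q=get_tool_pos(); move_l([q[0],q[1],.13],rate=.2)
print('w',get_gripper_width(),get_clock())
# above cork
o=rack_rot(0); t=rack_pt(.09,.042,0,.013)
goto([t[0],t[1],t[2]+.13],o)
print(get_clock(),np.round(get_joints(),2),get_tool_pos(),t,get_gripper_width())
for n in("scene","top"):
    f=grab_frame(n)["color"][:,:,::-1]
    a=f[130:260,290:430] if n=="scene" else f[150:260,95:230]
    cv2.imwrite(f"pics/{n}2.png",cv2.resize(a,None,fx=4.5,fy=4.5,interpolation=cv2.INTER_CUBIC))
```

```text
[ 0.56179356 -0.18820257  0.01137553] [-0.51473225  0.12486748 -0.35120942]
w 0.015111857305054288 [ 0.01501923 -0.59719155 -0.57897809]
w 0.01505854781463361 7.875Traceback (most recent call last):
  File "<stdin>", line 10, in <module>
plant.MotionError: the arm cannot take that pose within its joint ranges
```

Run:
```python
from plant import *; from geo import *
for n in("scene","top"):
    f=grab_frame(n)["color"][:,:,::-1]
    a=f[110:240,180:290] if n=="scene" else f[140:270,225:360]
    cv2.imwrite(f"pics/{n}2.png",cv2.resize(a,None,fx=4.5,fy=4.5,interpolation=cv2.INTER_CUBIC))
```

```text
(no output)
```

View pics/scene2.png

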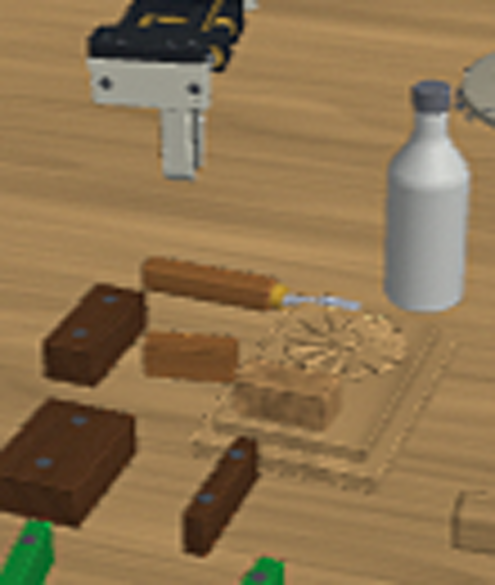

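View pics/top2.png

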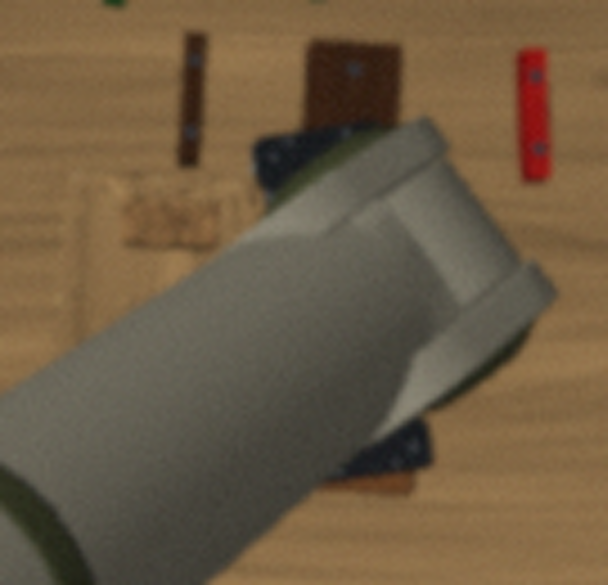

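Run:
```python
from plant import *; from geo import *
o=bench_rot(p64[2]+np.pi);M=R.from_rotvec(o).as_matrix()
print(M.round(2), R.from_rotvec(get_tool_rot()).as_matrix().round(2))
c=np.array([.5626,-.1883,.046])
for k in(0,.022,-.022,.0395,-.0395): print('z46',k,proj(SC,c+[0,0,-.008]+M[:,1]*k).round(1))
q=np.array(get_tool_pos());print(q,proj(SC,q+[0,0,-.008]).round(1),proj(SC,[.5619,-.188,.026]).round(1))
print(get_gripper_width(),get_clock(), get_ft_force())
```

```text
[[-0.15  0.99  0.  ]
 [ 0.99  0.15 -0.  ]
 [-0.    0.   -1.  ]] [[-0.15  0.99 -0.  ]
 [ 0.99  0.15  0.  ]
 [ 0.   -0.   -1.  ]]
z46 0 [[221.3 182. ]]
z46 0.022 [[219.8 185.6]]
z46 -0.022 [[222.6 178.5]]
z46 0.0395 [[218.7 188.6]]
z46 -0.0395 [[223.7 175.8]]
[ 0.56118549 -0.18746273  0.12866918] [[220.8 158.3]] [[221.6 185.2]]
0.014807235947605668 7.975 [ 0.2667179   0.5615659  -0.17491368]
```

Run:
```python
from geo import *
M=R.from_rotvec(bench_rot(p64[2]+np.pi)).as_matrix()
c=np.array([.5626,-.1883,.046])
# body: begins 65 behind grasp pt = 76 behind TCP
for dz in(0,.03):
  for z0 in(.076,.12):
    cs=[c+[0,0,z0+dz]+M[:,0]*a+M[:,1]*b for a,b in((.0375,.094),(-.0375,.094),(-.0375,-.094),(.0375,-.094))]
    print(dz,z0,'top crop',((proj(TOP,cs)-[225,140])*4.5).round(0).tolist(),'scene crop',((proj(SC,cs)-[180,150])*4.5).round(0).tolist())
```

```text
0 0.076 top crop [[232.0, 173.0], [350.0, 155.0], [397.0, 453.0], [277.0, 471.0]] scene crop [[210.0, 109.0], [93.0, 101.0], [157.0, -27.0], [260.0, -20.0]]
0 0.12 top crop [[235.0, 163.0], [358.0, 145.0], [407.0, 456.0], [282.0, 474.0]] scene crop [[208.0, 47.0], [89.0, 38.0], [154.0, -84.0], [259.0, -78.0]]
0.03 0.076 top crop [[234.0, 166.0], [356.0, 148.0], [404.0, 455.0], [280.0, 473.0]] scene crop [[209.0, 67.0], [90.0, 58.0], [155.0, -66.0], [259.0, -59.0]]
0.03 0.12 top crop [[237.0, 156.0], [364.0, 138.0], [414.0, 457.0], [286.0, 476.0]] scene crop [[207.0, 3.0], [86.0, -6.0], [152.0, -124.0], [259.0, -118.0]]
```

Run:
```python
from plant import *; from geo import *
f=grab_frame("scene")["color"][:,:,::-1]
cv2.imwrite("pics/scene3.png",cv2.resize(f[90:220,180:290],None,fx=5.5,fy=4.6,interpolation=cv2.INTER_CUBIC))
```

```text
(no output)
```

View pics/scene3.png

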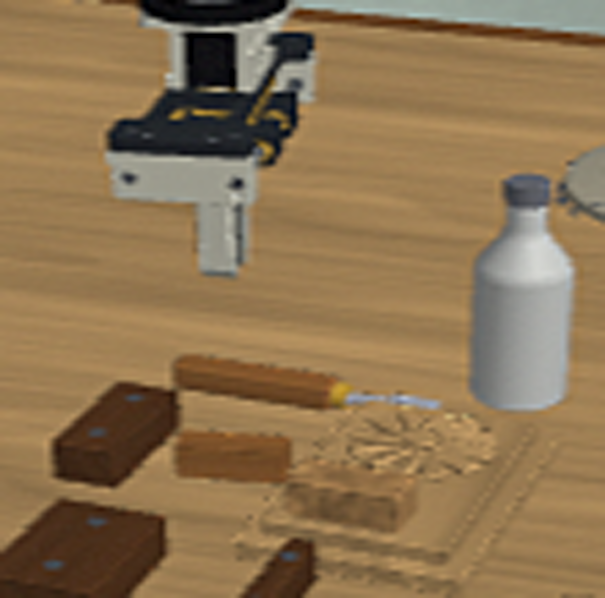

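Run:
```python
from plant import *; from geo import *
command_gripper(.044,20)
move_l([p64[0],p64[1],.012],rate=.12)
f0=np.array(get_ft_force())
z=.012
while z>-.045:
    z-=.002; move_l([p64[0],p64[1],z],rate=.05)
    f=np.array(get_ft_force())-f0
    if np.linalg.norm(f)>4: break
print(z,get_tool_pos(),f,get_clock())
f=grab_frame("scene")["color"][:,:,::-1]
cv2.imwrite("pics/scene4.png",cv2.resize(f[120:220,180:290],None,fx=5.5,fy=5.5,interpolation=cv2.INTER_CUBIC))
```

```text
-0.02600000000000001 [ 0.56206545 -0.18810224 -0.02579406] [-0.97317278  0.05003903  4.80172255] 14.5917
```

View pics/scene4.png

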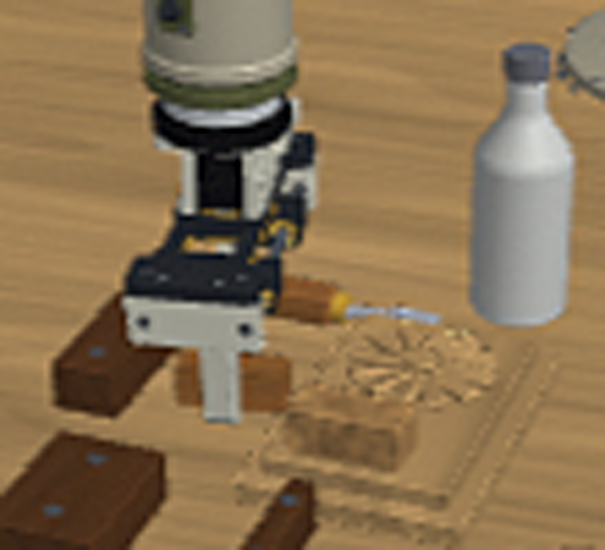

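Run:
```python
from plant import *; from geo import *
move_l([p64[0],p64[1],-.0235],rate=.05)
command_gripper(.015,20)
print('w',get_gripper_width(),get_ft_force(),get_tool_pos())
q=get_tool_pos(); move_l([q[0],q[1],.12],rate=.2)
print('w',get_gripper_width(),get_clock())
o=rack_rot(0)
for D in (.06,.08,.1,.12):
  for off in(0,1):
    t=rack_pt(.09,.042,0,.012)+(-.034*nrm if off else np.array([0,0,-.034]))
    j=inverse_kinematics([t[0],t[1],t[2]+D],o); print(D,off,t,None if j is None else np.round(j,2))
```

```text
w 0.021808061387594616 [ 0.3508892  -0.62174377 -0.92073502] [ 0.56187339 -0.18797247 -0.0235454 ]
w 0.021726759572902238 16.25
0.06 0 [0.53905357 0.28359138 0.0193923 ] [-0.06  0.82 -1.1   2.31  1.72  1.07  2.42]
0.06 1 [0.5560209  0.28464471 0.02394744] [-0.04  0.82 -1.1   2.28  1.71  1.06  2.47]
0.08 0 [0.53905357 0.28359138 0.0193923 ] [-0.05  0.77 -1.1   2.3   1.67  1.04  2.46]
0.08 1 [0.5560209  0.28464471 0.02394744] [-0.03  0.77 -1.1   2.26  1.66  1.02  2.51]
0.1 0 [0.53905357 0.28359138 0.0193923 ] [-0.04  0.72 -1.1   2.28  1.62  1.    2.51]
0.1 1 [0.5560209  0.28464471 0.02394744] [-0.02  0.73 -1.1   2.25  1.61  0.99  2.56]
0.12 0 [0.53905357 0.28359138 0.0193923 ] [-0.13  0.6  -0.92  2.27  1.57  0.83  2.54]
0.12 1 [0.5560209  0.28464471 0.02394744] [-0.23  0.54 -0.74  2.25  1.55  0.7   2.58]
```

```bash
cat >> geo.py <<'E'
OFF=.034
def hover(t,D): return [t[0],t[1],t[2]+D]
E
python3 - <<'E'
from plant import *; from geo import *
o=rack_rot(0,-1); t=rack_pt(.09,.042,0,.012)-OFF*nrm
q=get_tool_pos(); move_l([q[0],q[1],.18],rate=.25)
j=inverse_kinematics(hover(t,.12),o); print(np.round(j,2),np.round(get_joints(),2))
goto(hover(t,.12),o)
print(get_clock(),get_tool_pos(),get_gripper_width())
for n in("scene","top"):
    f=grab_frame(n)["color"][:,:,::-1]; cv2.imwrite(f"{n}5_raw.png",f)
    a=f[110:240,290:430] if n=="scene" else f[150:260,95:230]
    cv2.imwrite(f"pics/{n}5.png",cv2.resize(a,None,fx=4.5,fy=4.5,interpolation=cv2.INTER_CUBIC))
q=np.array(get_tool_pos()); z=R.from_rotvec(get_tool_rot()).as_matrix()[:,2]; 
for nm,tip in (('axis',q-.026*z),('world',q+.008*z+[0,0,.034])):
    print(nm,((proj(SC,tip)-[290,110])*4.5).round(),((proj(TOP,tip)-[95,150])*4.5).round())
E
```

```text
[-0.23  0.54 -0.74  2.25  1.55  0.7  -0.56] [-0.34  0.6   0.89  1.96 -0.61  0.88  1.03]
18.5083 [0.55624673 0.28331061 0.14323851] 0.022127117861434654
axis [[427. 245.]] [[121. 290.]]
world [[429. 251.]] [[117. 261.]]
```

View pics/scene5.png

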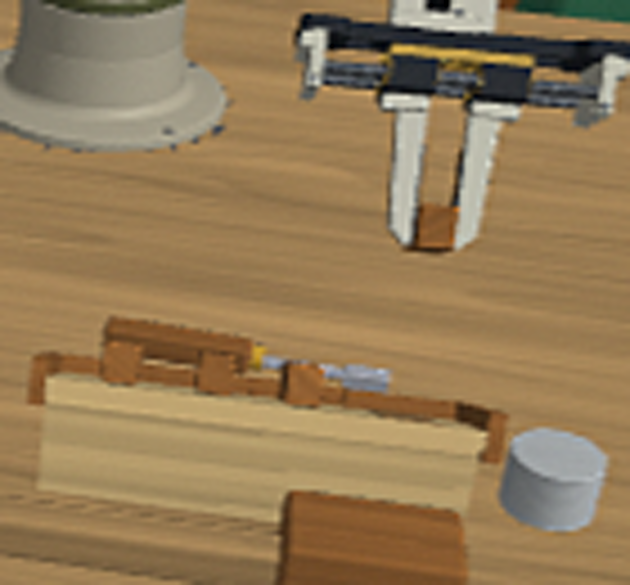

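View pics/top5.png

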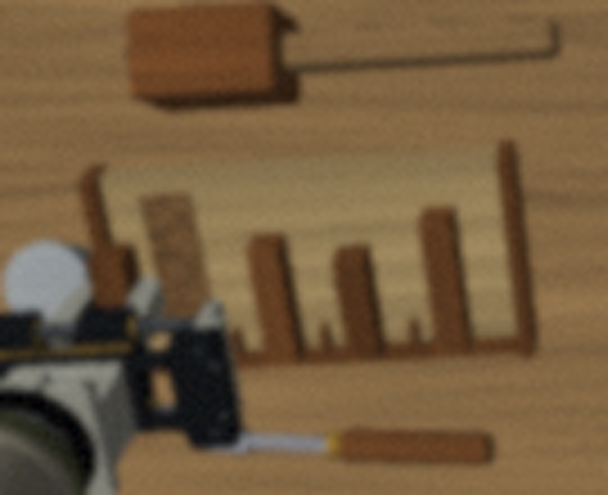

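```bash
python3 - <<'E'
from geo import *
q=np.array([0.55624673,0.28331061,0.14323851]); z=-nrm; yy=np.cross(nrm,up)
for nm,tip in (('axis',q-.026*z),('world',q+.008*z+[0,0,.034])):
    for dn in(-.0025,.0235):
        P=[tip+nrm*dn+up*.032+yy*b for b in(.011,-.011)]
        print(nm,dn,'top',((proj(TOP,P)-[95,150])*4.5).round().tolist(),'sc',((proj(SC,P)-[290,110])*4.5).round().tolist())
E
python3 - <<'E'
import cv2
f=cv2.imread('top5_raw.png')[185:245,90:160]
cv2.imwrite('pics/top5b.png',cv2.resize(f,None,fx=9,fy=9,interpolation=cv2.INTER_CUBIC))
E
```

```text
axis -0.0025 top [[93.0, 241.0], [130.0, 239.0]] sc [[452.0, 249.0], [413.0, 245.0]]
axis 0.0235 top [[79.0, 261.0], [117.0, 259.0]] sc [[458.0, 205.0], [419.0, 201.0]]
world -0.0025 top [[89.0, 212.0], [126.0, 210.0]] sc [[455.0, 256.0], [416.0, 251.0]]
world 0.0235 top [[75.0, 232.0], [113.0, 230.0]] sc [[461.0, 211.0], [422.0, 207.0]]
```

View pics/top5b.png

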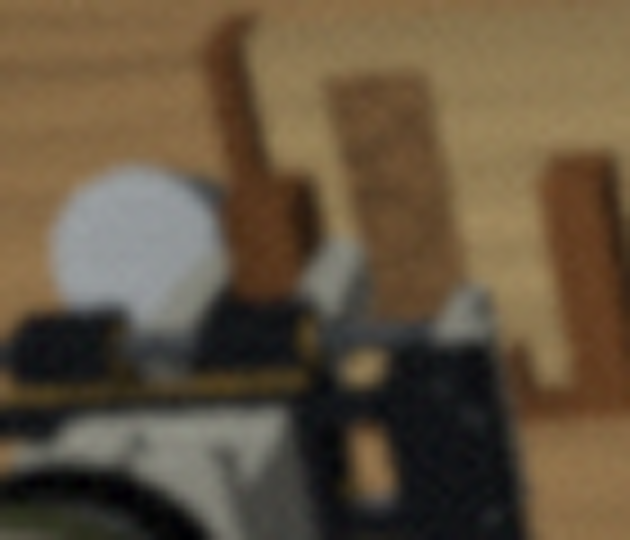

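Run:
```python
from plant import *; from geo import *
t=rack_pt(.09,.044,0,.0125)-OFF*nrm
move_l(hover(t,.012),rate=.12)
f0=np.array(get_ft_force())
move_l(t,rate=.05); print('at',get_ft_force()-f0)
# slide down slope to the ledge
d=0
while d<.016:
    d+=.002; move_l(t-up*d,rate=.05); f=np.array(get_ft_force())-f0
    if f@up>2.5: break
print('ledge d',d,f.round(2),get_clock())
t=t-up*(d-.001)
e=0; move_l(t,rate=.05); f1=np.array(get_ft_force())
while e<.006:
    e+=.001; move_l(t-nrm*e,rate=.05); f=np.array(get_ft_force())-f1
    if f@nrm>3: break
print('down e',e,f.round(2),get_tool_pos(),get_clock())
for n in("scene","top"):
    f=grab_frame(n)["color"][:,:,::-1]
    a=f[150:240,310:430] if n=="scene" else f[165:250,95:215]
    cv2.imwrite(f"pics/{n}6.png",cv2.resize(a,None,fx=5,fy=5,interpolation=cv2.INTER_CUBIC))
```

```text
at [-1.31871569  0.55053481 -0.28098723]
ledge d 0.016 [4.23 0.23 5.29] 22.0417
down e 0.001 [-1.24 -0.27  5.19] [0.54590359 0.28416826 0.01785582] 22.5417
```

View pics/scene6.png

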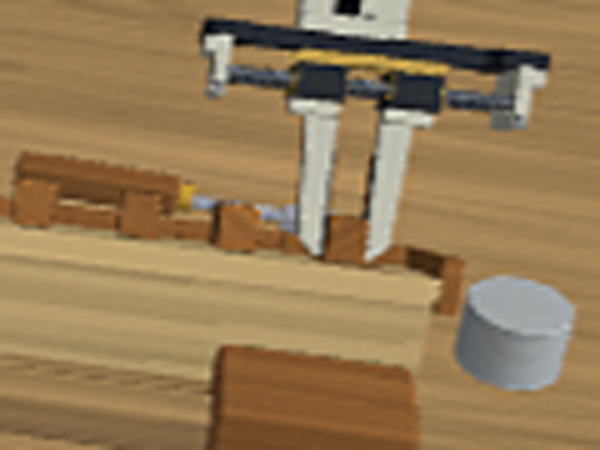

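View pics/top6.png

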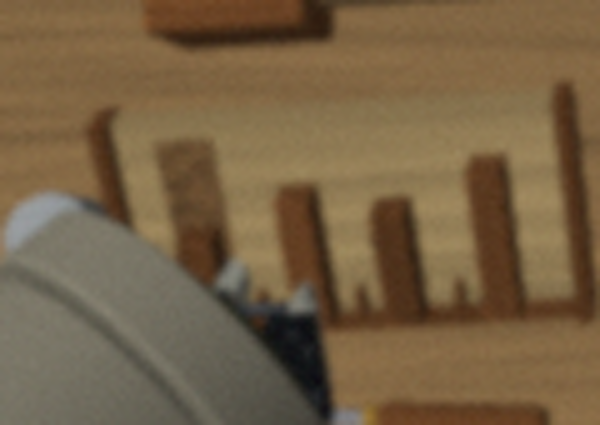

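Run:
```python
from plant import *; from geo import *
print(get_tool_pos(),get_ft_force())
command_gripper(.031)
q=np.array(get_tool_pos()); print(q,get_ft_force(),get_clock())
move_l(q+nrm*.035,rate=.12); move_l(q+nrm*.035+[0,0,.08],rate=.25)
print(get_clock())
goto(np.array([.50,.05,.22]),rack_rot(0,-1))
print(get_clock())
for n in("scene","top"):
    f=grab_frame(n)["color"][:,:,::-1]; cv2.imwrite(f"{n}7_raw.png",f)
    a=f[170:240,300:430] if n=="scene" else f[170:260,105:220]
    cv2.imwrite(f"pics/{n}7.png",cv2.resize(a,None,fx=6.5,fy=6.5,interpolation=cv2.INTER_CUBIC)[:600,:800])
```

```text
[0.54590361 0.28414822 0.01784492] [ 3.05109566 -1.30722155  8.74489819]
[0.54455859 0.28388099 0.01666777] [ 0.28114708 -0.70948348  0.12645872] 23.0667
23.975
24.9667
```

View pics/scene7.png

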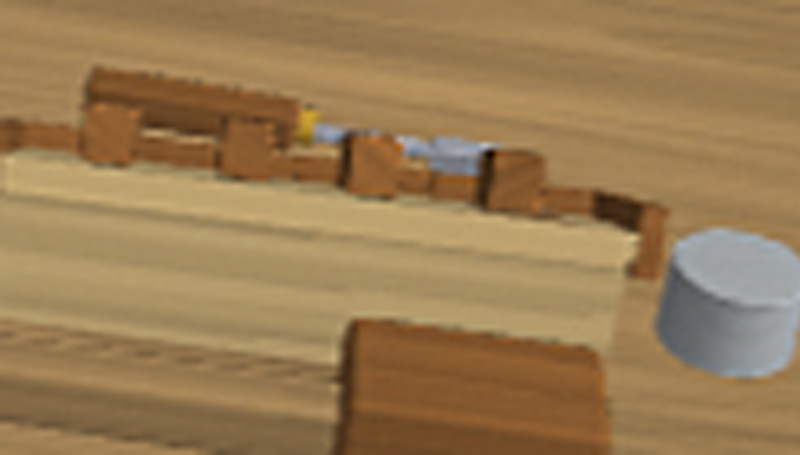

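View pics/top7.png

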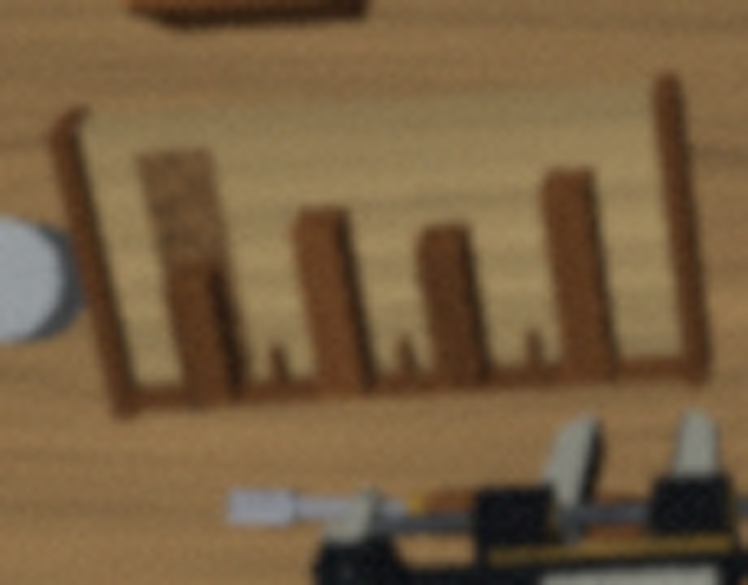

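```bash
cat > f8.py <<'E'
from geo import *
g=lambda uv:crop(uv,105,170,6.5)
def fitp(L,pl,far,near):
    U=g([far[0],far[1]]); N=g(near)
    def res(p):
        x,y,w=p; c,s=np.cos(w),np.sin(w)
        q=lambda a,b:rack_pt(pl,x+c*a-s*b,y+s*a+c*b,.026)
        r=proj(TOP,[q(L/2,.011),q(L/2,-.011),q(-L/2,.011),q(-L/2,-.011)])
        return np.r_[(r[:2]-U).ravel(),(r[2:]-N)[:,0]]
    r=least_squares(res,[.05,0,0]); return r.x,res(r.x)
for n,a in(('64',(.064,.09,[(168,268),(214,262)],[(190,400),(236,398)])),('88',(.088,.03,[(297,212),(345,208)],[(317,390),(362,388)])),('76',(.076,-.03,[(421,229),(466,226)],[(440,382),(482,380)])),('100',(.1,-.09,[(544,174),(591,171)],[(565,377),(610,375)]))):
    x,r=fitp(*a); print(n,'centre x %.4f low end %.4f y %.4f yaw %.1f'%(x[0],x[0]-a[0]/2,x[1],np.degrees(x[2])),r.round(2))
E
python3 f8.py
```

```text
64 centre x 0.0399 low end 0.0079 y -0.0054 yaw -1.5 [-0.28 -0.34  0.16  0.34 -0.07  0.19]
88 centre x 0.0518 low end 0.0078 y -0.0060 yaw -3.9 [-0.16 -0.33  0.08  0.33 -0.18  0.27]
76 centre x 0.0457 low end 0.0077 y -0.0007 yaw -2.2 [-0.35 -0.15  0.29  0.15 -0.41  0.48]
100 centre x 0.0574 low end 0.0074 y 0.0007 yaw -1.8 [-0.22 -0.13  0.18  0.13 -0.19  0.23]
```

Run:
```python
from geo import *
q=np.array([.54590,.28415,.01785])
print(rack_pt(.09,.029,0,.0115)-OFF*nrm)
for q in (q,np.array([0.54455859,0.28388099,0.01666777])):
    d=q+OFF*nrm-rack_pt(.09,0,0,0); print('up',d@up,'n',d@nrm,'lat',d@np.cross(nrm,up))
    tip=q+.026*nrm; print('finger far corner tip px', proj(TOP,tip+up*.0075+np.cross(nrm,up)*np.array([[-.0285],[-.011]])))
print('64 far edge bottom px', proj(TOP,[rack_pt(.09,.0719,-.0054,0)]),'top',proj(TOP,[rack_pt(.09,.0719,-.0054,.026)]))
im=cv2.imread('pics/top6.png'); cv2.imwrite('pics/top6b.png',cv2.resize(im[190:330,150:340],None,fx=3,fy=3))
```

```text
[0.54503372 0.28396263 0.01701443]
up 0.03017661614858385 n 0.011785515309109212 lat 0.00013333751383940958
finger far corner tip px [[145.35863223 216.609575  ]
 [139.58364133 216.9266845 ]]
up 0.028411603218065216 n 0.011439424382179215 lat -5.2041466897403096e-05
finger far corner tip px [[145.55118677 217.06589604]
 [139.781523   217.38266359]]
64 far edge bottom px [[135.97987631 206.35698469]] top [[133.63256141 210.35157661]]
```

View pics/top6b.png

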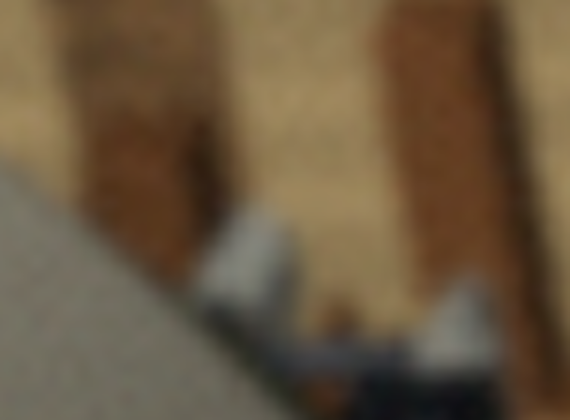

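```bash
python3 - <<'E'
from geo import *
u=lambda P:((proj(TOP,P)-[105,170]+.5)*6.5-.5).round(0).tolist()
def sil(pl,L,c,y,w):
    C,S=np.cos(w),np.sin(w); q=lambda a,b,n:rack_pt(pl,c+C*a-S*b,y+S*a+C*b,n)
    return u([q(L/2,.011,0),q(L/2,-.011,0),q(L/2,.011,.026),q(L/2,-.011,.026),q(-L/2,.011,.026),q(-L/2,-.011,.026)])
print(64,sil(.09,.064,.028,0,0))
for y,w in((0,0),(-.004,-.03),(-.005,-.05)):print(88,y,w,sil(.03,.088,.040,y,w))
E
python3 - <<'E'
import cv2
f=cv2.imread('top7_raw.png')[195:235,125:170]
cv2.imwrite('pics/top7b.png',cv2.resize(f,None,fx=14,fy=14,interpolation=cv2.INTER_CUBIC))
E
```

```text
64 [[174.0, 264.0], [221.0, 261.0], [158.0, 290.0], [206.0, 288.0], [185.0, 412.0], [232.0, 410.0]]
88 0 0 [[294.0, 210.0], [342.0, 208.0], [281.0, 236.0], [329.0, 233.0], [314.0, 405.0], [361.0, 403.0]]
88 -0.004 -0.03 [[306.0, 209.0], [354.0, 208.0], [292.0, 234.0], [341.0, 233.0], [319.0, 404.0], [367.0, 403.0]]
88 -0.005 -0.05 [[310.0, 208.0], [358.0, 208.0], [296.0, 234.0], [346.0, 233.0], [320.0, 404.0], [367.0, 403.0]]
```

View pics/top7b.png

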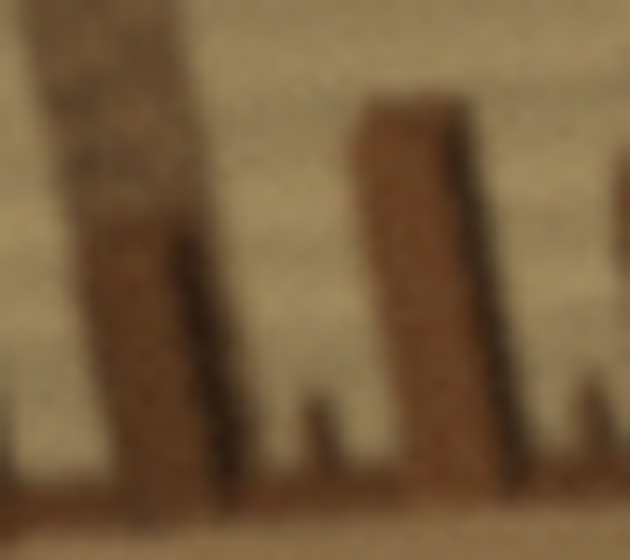

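Run:
```python
from plant import *; from geo import *
o=rack_rot(-.015,-1); t=rack_pt(.03,.039,-.001,.0115)-OFF*nrm
command_gripper(.040,20)
goto(t+nrm*.05+[0,0,.05],o)
move_l(t+nrm*.05,rate=.2); f0=np.array(get_ft_force())
move_l(t+nrm*.006,rate=.1); print((np.array(get_ft_force())-f0).round(2))
move_l(t,rate=.04); print((np.array(get_ft_force())-f0).round(2),get_clock())
command_gripper(.015,25)
print('w',get_gripper_width(),(np.array(get_ft_force())-f0).round(2))
move_l(t+nrm*.01+up*.006,rate=.1); print('w',get_gripper_width())
q=np.array(get_tool_pos()); move_l(q+[0,0,.11],rate=.25)
print('w',get_gripper_width(),get_clock())
for n in("scene","top"):
    f=grab_frame(n)["color"][:,:,::-1]; cv2.imwrite(f"{n}9_raw.png",f)
    a=f[110:240,290:430] if n=="scene" else f[150:260,95:230]
    cv2.imwrite(f"pics/{n}9.png",cv2.resize(a,None,fx=4.5,fy=4.5,interpolation=cv2.INTER_CUBIC))
j=inverse_kinematics(panel_pt(0,-.0015,.10),bench_rot(pyaw,1)); print(np.round(j,2),np.round(get_joints(),2))
```

```text
[ 0.4  -0.49 -0.85]
[-0.98 -0.04 -0.13] 27.6083
w 0.02171992836488244 [-0.42 -0.66  1.52]
w 0.02169524422519018
w 0.021924077770807245 28.9083
[ 0.64  0.63 -0.61  1.96  0.53  0.72 -0.34] [-0.22  0.48 -0.58  2.32  1.66  0.56 -0.62]
```

View pics/scene9.png

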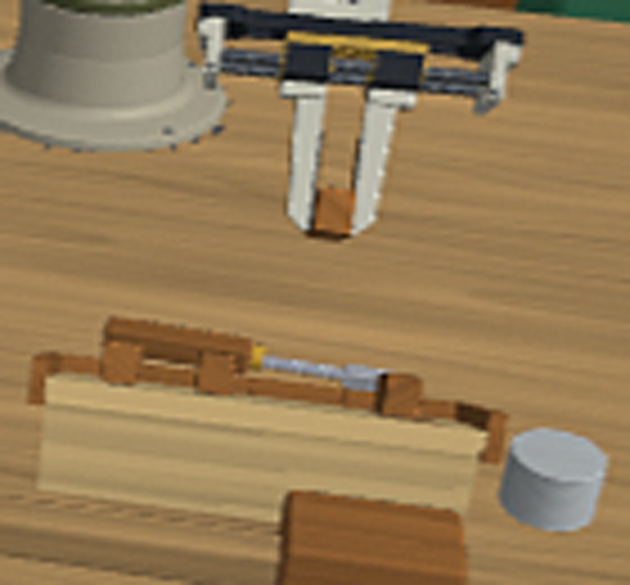

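View pics/top9.png

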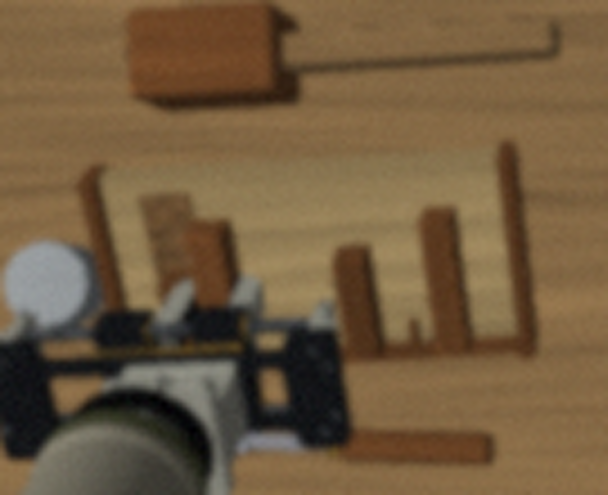

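Run:
```python
from plant import *; from geo import *
print('bottle',ray(TOP,(248.3,263.5),.17))
o=bench_rot(pyaw,1); yb=-.0015+.0025+.005
goto(panel_pt(0,yb,.17),o)
print(get_clock(),get_tool_pos(),get_gripper_width())
move_l(panel_pt(0,yb,.035),rate=.2)
print(get_clock(),get_tool_pos(),get_gripper_width())
f=grab_frame("scene")["color"][:,:,::-1]; cv2.imwrite("scene10_raw.png",f)
cv2.imwrite("pics/scene10.png",cv2.resize(f[140:240,180:290],None,fx=6,fy=6,interpolation=cv2.INTER_CUBIC))
```

```text
bottle [ 0.41520699 -0.0607097   0.17      ]
30.525 [ 0.56067547 -0.1847858   0.16941847] 0.021890769162090637
31.35 [ 0.56152998 -0.18561002  0.03571056] 0.021771427389457802
```

View pics/scene10.png

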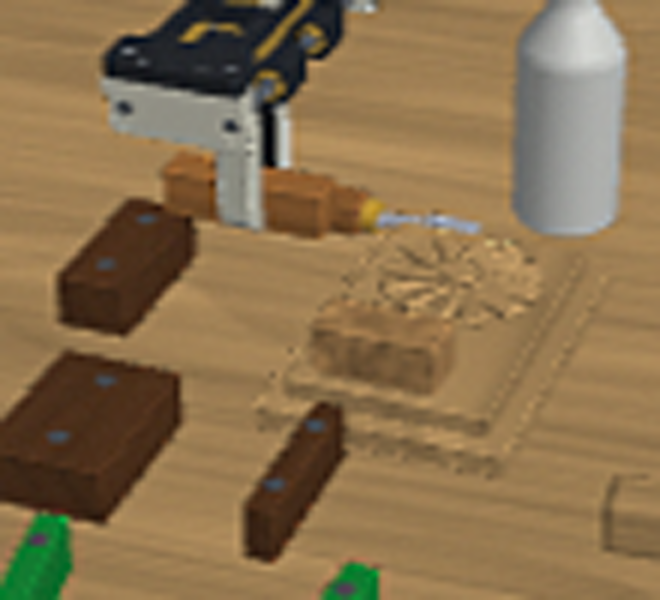

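Run:
```python
from plant import *; from geo import *
ydir=Rz(st[2]).apply([0,1,0]); yb=.006
for z in(.015,.009,.0055,.0035):
    move_l(panel_pt(0,yb,z),rate=.06); 
    if z==.015: f0=np.array(get_ft_force())
    f=np.array(get_ft_force())-f0
    if f[2]>3: print('contact z',z,f.round(2)); break
else:
    y=yb
    while y>-.016:
        y-=.0015; move_l(panel_pt(0,y,.0035),rate=.04); f=np.array(get_ft_force())-f0
        if f@ydir>2.5: break
    print('stop contact y',y,f.round(2),get_ft_torque(),get_tool_pos())
print(get_clock(),get_tool_pos(),get_gripper_width())
f=grab_frame("scene")["color"][:,:,::-1]; cv2.imwrite("scene11_raw.png",f)
cv2.imwrite("pics/scene11.png",cv2.resize(f[140:240,180:290],None,fx=6,fy=6,interpolation=cv2.INTER_CUBIC))
```

```text
stop contact y -0.0029999999999999996 [-1.05  4.71  0.11] [ 0.87081546  0.14165988 -0.02002469] [ 0.56056907 -0.19412389  0.00356233]
34.1333 [ 0.56056907 -0.19412389  0.00356233] 0.0218425636327465
```

View pics/scene11.png

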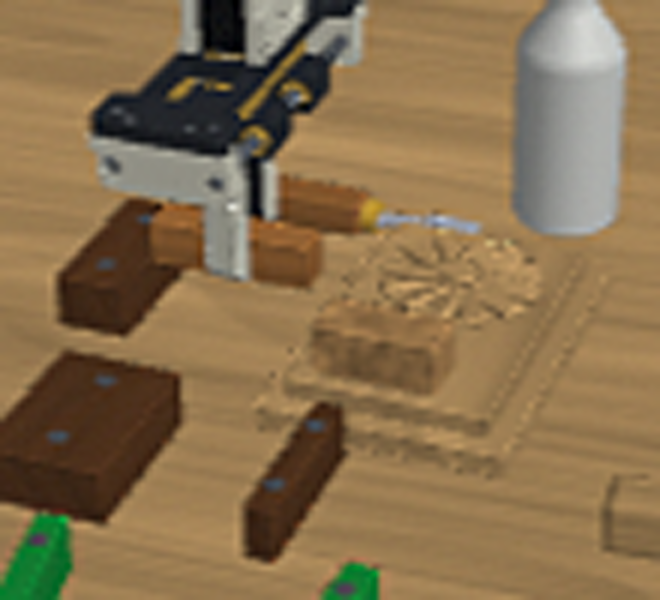

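Run:
```python
from plant import *; from geo import *
y=.0003
move_l(panel_pt(0,y,.0035),rate=.04); f0=np.array(get_ft_force())
z=.0035
while z>-.027:
    z-=.002 if z>-.0195 else .001
    move_l(panel_pt(0,y,z),rate=.06); f=np.array(get_ft_force())-f0
    if np.linalg.norm(f)>3.5: break
print('z',z,f.round(2),np.round(get_ft_torque(),3),get_tool_pos(),get_clock(),get_gripper_width())
```

```text
z -0.024500000000000008 [-2.44  1.57  9.17] [0.081 0.618 0.024] [ 0.56067867 -0.19180323 -0.0237013 ] 38.4333 0.0219519583039924
```

Run:
```python
from plant import *; from geo import *
move_l(panel_pt(0,.0003,-.0237),rate=.04); print(get_ft_force())
command_gripper(.040); print(get_gripper_width())
move_l(panel_pt(0,.0003,.10),rate=.15)
move_l(panel_pt(0,.0003,.19),rate=.25)
goto([.35,-.35,.3],bench_rot(pyaw,1))
wait(.5); print(get_clock())
for n in("scene","top"):
    f=grab_frame(n)["color"][:,:,::-1]; cv2.imwrite(f"{n}12_raw.png",f)
    a=f[150:240,180:290] if n=="scene" else f[140:260,225:350]
    cv2.imwrite(f"pics/{n}12.png",cv2.resize(a,None,fx=5,fy=5,interpolation=cv2.INTER_CUBIC))
    cv2.imwrite(f"pics/{n}12f.png",cv2.resize(f,(800,600),interpolation=cv2.INTER_CUBIC))
```

```text
[ 0.12794972 -0.61851126  3.10642561]
0.04022726713053354
42.3083
```

View pics/scene12.png

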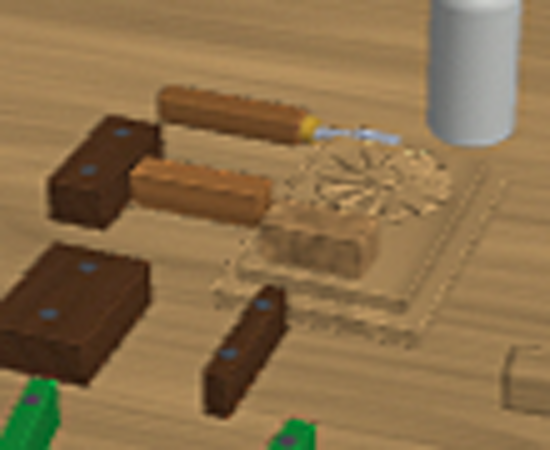

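View pics/top12.png

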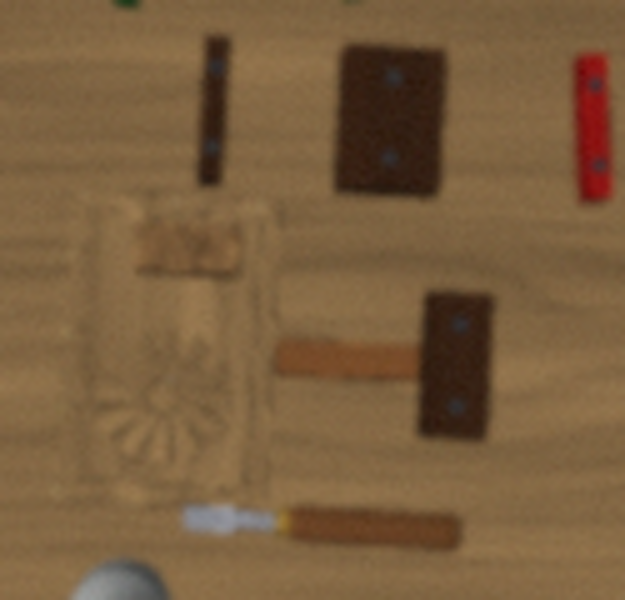

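View pics/top12f.png

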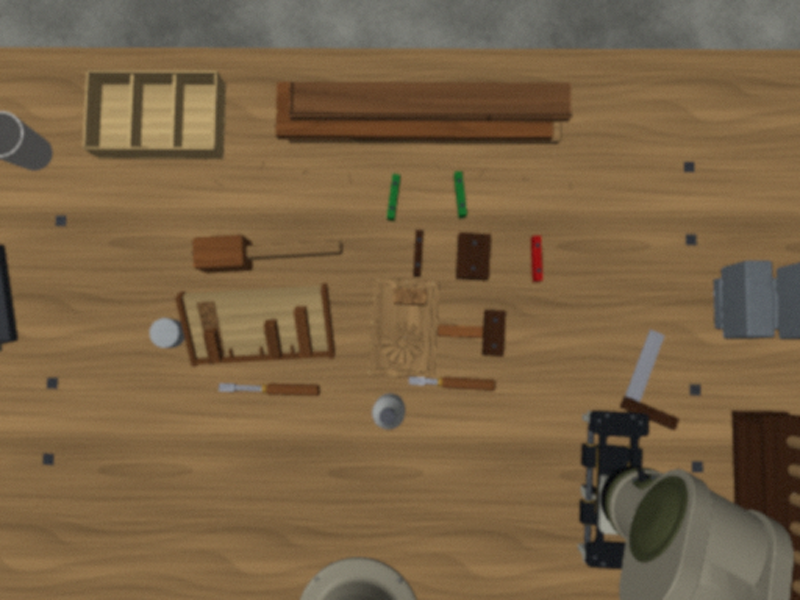

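View pics/scene12f.png

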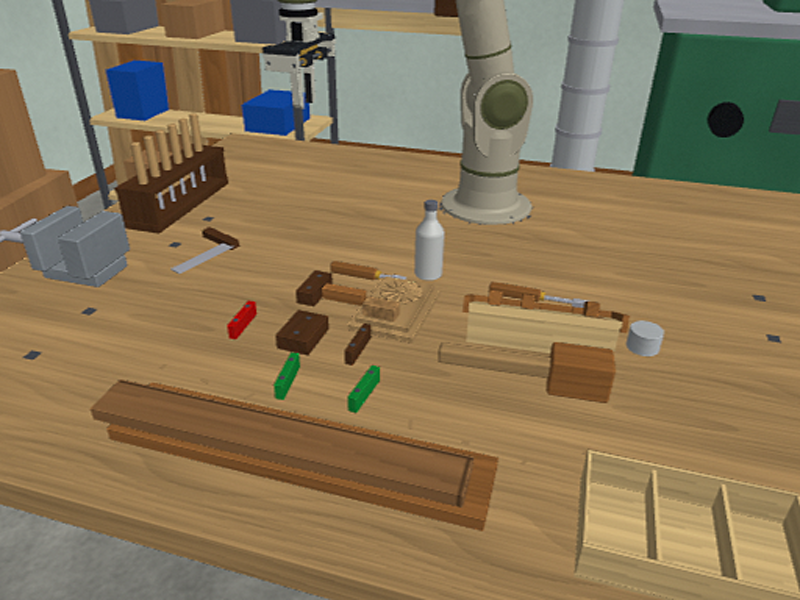

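Run:
```python
from plant import *
sign_off(); print(get_clock())
```

```text
the job is handed in; nothing more can be done
the job is handed in; nothing more can be done
```

The job is done and handed in at about 42 s. The too-short 64 mm packer is back on the cork-lined place, flat with its low end against the ledge. The stop in the gap is the 40 mm one, so the gap is 93 mm. I took the 88 mm packer from the rack and laid it flat across the gap.

**Last checks**
- **Fit and position:** The final pictures show the 88 mm packer square to the stop, within a few mm of the middle of its face, and between stop and panel. It touched the bench with a light press and did not catch on either side.
- **Other things:** The 76 and 100 mm packers, the tools, the bottle, the sanding block and the spare stops look unmoved.

**What disagreed or failed**
- **First grasp missed:** The fingertips are about 34 mm shorter along the tool axis than the stated TCP. I found this by touching the bench, then corrected for it.
- **Rack reading:** My first image estimate of the packers in the rack was about 13 mm off along the slope. I had taken an end face's lower edge for its top edge. I corrected this before grasping the 88 mm packer.
- **Camera against robot:** They disagreed by about 2–3 mm in y. I set the packer's place in the gap by gently touching the stop and backing off about 3 mm.

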